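# Unload the tray onto the spice shelf

### The job

Move the two spice jars and the salt shaker out of the metal tray onto the small wooden shelf, so that they carry on the row from the spice jar already standing there: first the two jars, in either order, then the salt shaker at the end of the row. Set them down gently, upright, in one straight line along the middle of the shelf, with less than a finger's width (about 15 mm) between neighbours. Do not shift the jar or the dropper bottle that already stand on the shelf, nor the tin and the garlic on the worktop.

Things in the scene. Friction and masses are not known exactly. Their poses are not given: they have to be found in the camera images.
- rack: Low wooden spice shelf, fixed, 92 mm deep (its x, +x away from the robot), 316 mm long (its y, the row's direction). Origin on the worktop under its centre; board top 50 mm above it, middle line x = 0. Clear board 71 x 292 mm between 12 mm end panels that reach 88 mm above the worktop; front lip 10 mm and back rail 24 mm above the board.
- tray: Open steel tray, fixed on the worktop, 96 mm (its x) by 240 mm (its y), 22 mm high, walls 5 mm, inner floor 5 mm above the worktop, a small wire handle at each end. Origin under its centre, on the worktop. The two jars and the shaker stand in it in a line along its y, about 75 mm apart, in any order.
- jar_a: In the tray: spice jar, upright cylinder 41 mm across and 105 mm tall with a dark screw cap (the top 21 mm, 40 mm across), about 0.11 kg; origin at the centre of its underside, z up; its yaw means nothing
- jar_b: In the tray: spice jar, upright cylinder 41 mm across and 105 mm tall with a dark screw cap (the top 21 mm, 40 mm across), about 0.11 kg; origin at the centre of its underside, z up; its yaw means nothing. Interchangeable with jar_a
- jar_c: Already on the shelf, near one end (either end); the start of the row, to be left where it is (its lid has a pale top): spice jar, upright cylinder 41 mm across and 105 mm tall with a dark screw cap (the top 21 mm, 40 mm across), about 0.11 kg; origin at the centre of its underside, z up; its yaw means nothing
- salt: Glass salt shaker in the tray, 44 mm across and 90 mm tall, round and upright: about 44 mm across in the body, narrowing to a 34 mm domed top from about 70 mm up; about 0.1 kg; origin at the centre of its underside, z up
- dropper: Brown dropper bottle with a black rubber bulb, 33 mm across, 102 mm tall, standing on the shelf near the other end from jar_c; to be left where it is. Origin at the centre of its underside
- tin: Low food tin on the worktop, 75 mm across, 58 mm tall; leave alone. Origin at the centre of its underside
- garlic: Garlic bulb on the worktop, about 56 mm; leave alone. Origin at its underside
Mind the look-alikes: they are no part of the job. Leave any blue, orange or purple look-alike of the dropper alone.

How it is judged:
By the outcome, as a careful person would: the job done as asked, in the order asked, and still so for the second after the job is handed in, with the robot touching nothing.
It also fails if it takes over 70 s, if anything falls off the work surface, if the arm or the gripper's body presses on something with over 40 N, if the wrist force passes 120 N, or if a joint passes its speed limit or range.

### The arm

A 6-joint arm with a two-finger parallel gripper is mounted at the origin on a cart in front of the work surface, level with it; the furniture and walls round the work are solid. World frame = base frame: x ahead of the robot, y to its left, z up, the work surface at z = 0. Lengths are in m, angles in rad, forces in N, time in s.
With the tool pointing down it reaches from about 0.35 to 0.775 m from the base axis. Payload 5.5 kg.
Tool frame: the origin (TCP) lies on the centre line of the jaws, within the pads' length; the fingertips stand 11 mm ahead of it and the grasp point (between the pads) lies 8 mm behind it; z points along the fingers, y is the line along which they close (so a half turn about z gives the same grasp; the last joint's range is limited). The gripper opens to 85 mm and grips with 20 to 120 N. Pads are 22 mm wide; open, the fingers measure 114 mm over their backs; the gripper's body (76 mm by 85 mm) begins 54 mm behind the grasp point. The pads swing forward as they close: fully open they stand 13 mm farther back than shut.
Start: joints at [-1.447, 0.313, 0.046, 1.304, 0, 1.431], TCP at [0.15, -0.555, 0.242] pointing down, gripper open.
Joint ranges: [-2.76, 2.76], [-0.86, 1.69], [-1.03, 1.26], [-2.2, 2.34], [-1.47, 1.5], [-3.14, 3.14]. Speed limits (rad/s): [2.57, 2.57, 3.14, 3.14, 3.14, 3.14].

### API

Orientations are given as a unit quaternion [w, x, y, z].
In Python, from workcell import env, viewer, order, models gives the robot as it stands.
- The arm moves only by the tool drive_tool, never from a script. Its argument "series" is a list that holds one entry, the list of rows, each a list of 6 numbers: the shift along the tool's x, y, z each as a share of 120 mm, from -1 to 1, then the turn, a rotation vector about the tool's x, y, z each as a share of 180 degrees, from -1 to 1. A call has 1 to 20 rows; each row shifts and turns the commanded pose from where the row before left it, along the tool's axes as they then stand; what a row does not reach is not made up. A row lasts 1/8 s, in which the tool goes at most 62.5 mm and 10.7 degrees, less where a joint would pass 70% of its speed; a pose out of reach is approached as far as the arm can. A call with a number of a shift or a turn outside -1 to 1 is refused whole. A call with a gripper value outside its range is refused whole. "jaw" is the opening, from -1 (shut) to 1 (fully open), set as the call begins (left out, the last holds). The fingers move at their own pace and stop on an object; "grip_force" is the grip in N (left out, the last holds). Time passes only in rows, so rows that do not move let the fingers close. It gives the time, the measured TCP pose, the force, the opening and the grip force at its end, in the units of the state.
- env.get_state(): the state, without advancing time (a new reading comes with each control period).
- viewer.read_camera(name): name is "scene" or "top" or "wrist"; returns the picture (480x640x3 uint8, red, green, blue); there is no depth.
- viewer.camera_info(name): a dict with "intrinsics" (3x3 intrinsics, pixels), "R" (3x3) and "t" (3): a world point X has camera coordinates R X + t; the wrist camera has in their place "T_tool_cam" (4x4, takes a point from camera to tool coordinates, whose origin is the TCP and whose axes are the flange's). Camera axes: x right, y down, z forward; pixel columns grow to the right and rows downward; lengths in m; the calibration is good to about 2 mm. A picture is of the moment at which its call begins: read the wrist's pose just before it. camera_info takes no time and is no camera call.
- order.hand_in(): hands the job in; it is judged then, once.
Trained networks look in the newest picture that a camera, given by its name, has taken for a name from the list of things; names that differ only in an ending like _2 or _b are one class to them, and where a whole thing is asked for, a point or a joint stands for the part that bears it (a point fixed in the world has none). Each returns a list of dicts, best first, with "score" (0 to 1); they miss things now and then, are a little off and sometimes report something else, mostly with a low value. They report only what shows in the picture. A call takes as long as a camera call. They do not tell look-alikes from the thing itself.
- models.silhouettes(label, camera): "region" (480x640 bool, what is visible of it) and "location" ([column, row] in pixels, amid what is visible of it).
The state is a dict: "clock": time; "joint_pos": joint angles; "qvel": joint speeds; "tau": joint torques, N m; "tcp_pos": TCP position; "orientation": TCP orientation; "wrist_force": force on the tool from outside, world axes, zero at the start; "ft_torque": the same for the moment, N m; "finger_gap": finger opening in m; "grip_force": force on a finger pad.
Only numpy, scipy, OpenCV 4.12 (cv2) and the standard library are available. Lean on these libraries where they do the work, as an engineer would, in place of code of your own. Each camera call takes 0.05 s, during which the arm holds its last target. There are 200 camera calls.

## Working session

There is one attempt and no reset: what is moved stays moved. The work goes in short steps, Python scripts to look and compute and a tool call to move; the robot and the scene stay as the last step left them, time stands still between calls to the robot, and variables do not carry over. Pictures are saved under pics/ and viewed, at most 10 in all, crops included, and the job is handed in when it is done.

Besides the shell and the picture viewer there is one more tool, called after "Call:" as name([rows], argument=value, ...), one row to a line, values as JSON. drive_tool: Moves the arm, as the interface text tells. Its arguments: {"type":"object","properties":{"series":{"type":"array"},"jaw":{"type":"number"},"grip_force":{"type":"number"}},"required":["series"]}

```bash
mkdir -p pics; python3 - <<'E'
from workcell import env, viewer, order, models
import cv2,numpy as np
for n in("top","scene"):
    im=viewer.read_camera(n);cv2.imwrite(f"pics/{n}0.png",im[:,:,::-1])
    i=viewer.camera_info(n);print(n,np.round(i["intrinsics"],1).tolist(),np.round(i["R"],3).tolist(),np.round(i["t"],3).tolist(), 'campos',np.round(-np.array(i["R"]).T@i["t"],3))
    for l in("jar_a","salt","dropper","tray","rack","tin","garlic"):
        print(l,[(np.round(d["location"]).tolist(),round(d["score"],2),int(d["region"].sum())) for d in models.silhouettes(l,n)])
print(env.get_state());print(viewer.camera_info("wrist"))
E
```

```text
top [[539.6, 0.0, 324.4], [0.0, 539.6, 229.8], [0.0, 0.0, 1.0]] [[-0.01, -1.0, 0.009], [-0.983, 0.008, -0.184], [0.184, -0.011, -0.983]] [-0.019, 0.564, 1.187] campos [ 0.335 -0.011  1.271]
jar_a [([303.0, 248.0], 0.93, 377), ([399.0, 281.0], 0.8, 385), ([434.0, 282.0], 0.66, 427)]
salt [([460.0, 273.0], 0.89, 345)]
dropper [([244.0, 211.0], 0.78, 233), ([201.0, 260.0], 0.68, 243), ([198.0, 208.0], 0.68, 258), ([163.0, 253.0], 0.64, 274)]
tray [([420.0, 285.0], 0.82, 3476), ([459.0, 275.0], 0.56, 335)]
rack [([249.0, 256.0], 0.92, 5026)]
tin [([305.0, 176.0], 0.58, 902)]
garlic [([229.0, 168.0], 0.65, 390)]
scene [[567.6, 0.0, 325.6], [0.0, 567.6, 242.5], [0.0, 0.0, 1.0]] [[-0.242, -0.97, 0.003], [-0.86, 0.213, -0.464], [0.449, -0.115, -0.886]] [0.101, 0.514, 1.022] campos [0.007 0.105 1.143]
jar_a [([305.0, 258.0], 0.7, 695)]
salt []
dropper [([198.0, 294.0], 0.87, 372), ([230.0, 240.0], 0.8, 365), ([181.0, 251.0], 0.7, 442), ([152.0, 301.0], 0.59, 412)]
tray []
rack [([246.0, 284.0], 0.94, 6079)]
tin [([290.0, 196.0], 0.74, 1170)]
garlic [([207.0, 215.0], 0.96, 408)]
{'clock': 0.8,
[... 537 characters left out ...]
ist_force': array([-0.60464059,  0.68563234, -0.56170776]), 'ft_torque': array([ 0.02612338,  0.00771482, -0.0216496 ]), 'grip_force': 0.0, 'finger_gap': 0.08548773877022961}
{'intrinsics': array([[357.46576899,   0.        , 323.59934231],
       [  0.        , 357.46576899, 240.18102912],
       [  0.        ,   0.        ,   1.        ]]), 'T_tool_cam': array([[-2.07896718e-04, -9.54044351e-01, -2.99665368e-01,
         7.64554217e-02],
       [ 9.99999978e-01, -1.96072777e-04, -6.95261793e-05,
         1.27422691e-03],
       [ 7.57483780e-06, -2.99665376e-01,  9.54044371e-01,
        -1.32619421e-01],
       [ 0.00000000e+00,  0.00000000e+00,  0.00000000e+00,
         1.00000000e+00]])}
```

View top.

```bash
python3 - <<'E'
import cv2
a=cv2.imread("pics/top0.png")[120:350,120:520];cv2.imwrite("pics/topc.png",cv2.resize(a,None,fx=2,fy=2,interpolation=2))
E
```

```text
(no output)
```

View pics/topc.png

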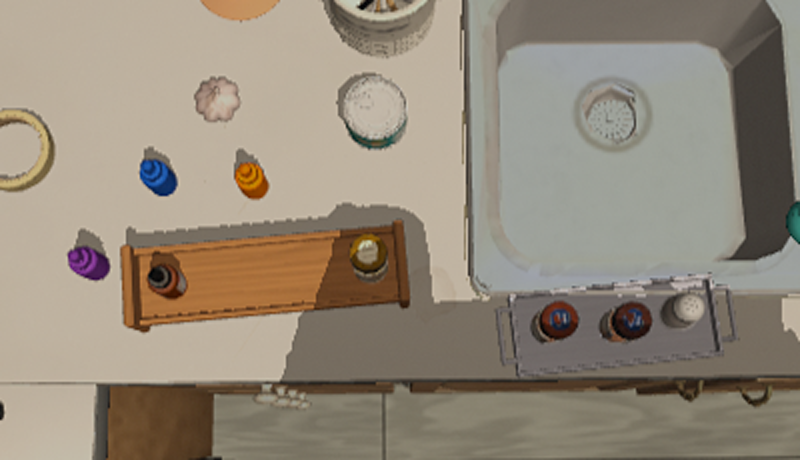

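View pics/scene0.png

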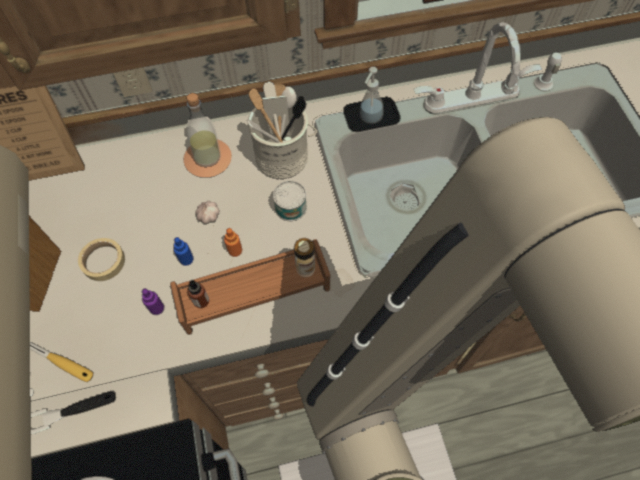

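```bash
cat > h.py <<'E'
from workcell import env, viewer, order, models
import cv2,numpy as np
from scipy.optimize import minimize
from scipy.spatial.transform import Rotation as Ro
def cam(n):
    i=viewer.camera_info(n);K=np.array(i["intrinsics"])
    if n!="wrist": return K,np.array(i["R"]),np.array(i["t"])
    s=env.get_state();q=s["orientation"];T=np.eye(4);T[:3,:3]=Ro.from_quat(np.r_[q[1:],q[0]]).as_matrix();T[:3,3]=s["tcp_pos"]
    W=np.linalg.inv(T@np.array(i["T_tool_cam"]));return K,W[:3,:3],W[:3,3]
def proj(c,X):
    p=(np.atleast_2d(X)@c[1].T+c[2])@c[0].T;return p[:,:2]/p[:,2:]
def mask(polys,k=4):
    m=np.zeros((480*k,640*k),np.uint8)
    for p in polys:
        h=cv2.convexHull(((p+.5)*k-.5).astype(np.float32))
        cv2.fillConvexPoly(m,np.round(h*16).astype(np.int32),1,shift=4)
    return cv2.resize(m.astype(np.float32),(640,480),interpolation=cv2.INTER_AREA)
def fit(c,shape,p0,reg,ign=None,step=.01):
    r=reg.astype(np.float32);w=np.ones_like(r) if ign is None else (~ign).astype(np.float32)
    def f(p):
        m=mask([proj(c,X) for X in shape(p)]);return 1-(np.minimum(m,r)*w).sum()/(np.maximum(m,r)*w).sum()
    S=np.vstack([p0]+[np.array(p0)+np.eye(len(p0))[i]*(step if i<2 else .1) for i in range(len(p0))])
    o=minimize(f,p0,method="Nelder-Mead",options=dict(initial_simplex=S,xatol=2e-4,fatol=1e-4,maxiter=150));return o.x,o.fun
A=np.linspace(0,2*np.pi,40)
def rev(prof,z0):  # profile [(z,r)] -> convex pieces
    def s(p): return [np.vstack([np.c_[p[0]+r*np.cos(A),p[1]+r*np.sin(A),np.full(40,z0+z)] for z,r in (a,b)]) for a,b in zip(prof,prof[1:])]
    return s
JAR=[(0,.0205),(.084,.0205),(.105,.020)];SALT=[(0,.022),(.07,.022),(.085,.017),(.09,.012)];DROP=[(0,.0165),(.06,.0165),(.102,.006)]
def boxes(B):
    def s(p):
        R=np.array([[np.cos(p[2]),-np.sin(p[2])],[np.sin(p[2]),np.cos(p[2])]]);o=[]
        for x0,x1,y0,y1,z0,z1 in B:
            P=np.array([(x,y,z) for x in(x0,x1) for y in(y0,y1) for z in(z0,z1)]);P[:,:2]=P[:,:2]@R.T+p[:2];o.append(P)
        return o
    return s
RACK=[(-.046,.046,-.158,.158,.038,.05),(-.046,.046,-.158,-.146,0,.088),(-.046,.046,.146,.158,0,.088),(-.046,-.0355,-.158,.158,.04,.06),(.0355,.046,-.158,.158,.04,.074)]
def unproj(c,uv,z):
    d=c[1].T@np.linalg.inv(c[0])@np.r_[uv,1];o=-c[1].T@c[2];return (o+d*(z-o[2])/d[2])[:2]
E
python3 - <<'E'
from h import *
for n in("top","scene"):
    viewer.read_camera(n);c=cam(n);J=models.silhouettes("jar_a",n);D=models.silhouettes("dropper",n)
    for d in J:
        shelf=d["location"][0]<350;z0=.05 if shelf else .005
        print(n,"jar",shelf,*fit(c,rev(JAR,z0),unproj(c,d["location"],z0+.08),d["region"]))
    for d in models.silhouettes("salt",n)[:1]: print("salt",*fit(c,rev(SALT,.005),unproj(c,d["location"],.07),d["region"]))
    for d in D: print("drop",d["location"],unproj(c,d["location"],.1))
    k=models.silhouettes("rack",n)[0];ign=np.zeros((480,640),bool)
    for d in J+D: ign|=d["region"]
    ign=cv2.dilate(ign.astype(np.uint8),np.ones((5,5)))>0
    for a in(0,.15): print("rack",*fit(c,boxes(RACK),np.r_[unproj(c,k["location"],.05),a],k["region"],ign))
E
```

```text
top jar False [ 0.44290957 -0.26428029] 0.06479859352111816
top jar False [ 0.44377319 -0.18445064] 0.06213676929473877
top jar True [0.51322603 0.02065111] 0.04590308666229248
salt [ 0.45719864 -0.33132618] 0.27737724781036377
drop [245.1, 209.5] [0.60205499 0.15174861]
drop [164.5, 252.0] [0.50827064 0.32600139]
drop [203.6, 258.5] [0.49321225 0.24029014]
drop [199.8, 208.4] [0.60535079 0.25220887]
rack [0.50181509 0.13703787 0.0766509 ] 0.11153554916381836
rack [0.50168571 0.13703592 0.07199051] 0.11142683029174805
scene jar True [0.51193499 0.02138328] 0.05182904005050659
drop [196.2, 295.5] [0.48327783 0.2472616 ]
drop [180.7, 251.4] [0.58812829 0.2645552 ]
drop [151.1, 299.0] [0.4972918  0.33447704]
drop [228.4, 241.4] [0.58751701 0.16556926]
rack [0.50364771 0.13851266 0.09056887] 0.08673006296157837
rack [0.50355187 0.13844327 0.09540315] 0.08711773157119751
```

Call:
drive_tool([
  [[0, 0, 0, 0, 0, -0.0554], [0, 0, 0, 0, 0, -0.0554], [0, 0, 0, 0, 0, -0.0554], [0, 0, 0, 0, 0, -0.0554], [0, 0, 0, 0, 0, -0.0554], [0, 0, 0, 0, 0, -0.0554], [0, 0, 0, 0, 0, -0.0554], [0, 0, 0, 0, 0, -0.0554], [0.28, 0.33, -0.04, 0, 0, 0], [0.28, 0.33, -0.04, 0, 0, 0], [0.28, 0.33, -0.04, 0, 0, 0], [0.28, 0.33, -0.04, 0, 0, 0], [0.28, 0.33, -0.04, 0, 0, 0], [0.28, 0.33, -0.04, 0, 0, 0], [0.28, 0.33, -0.04, 0, 0, 0], [0.28, 0.33, -0.04, 0, 0, 0], [0, 0, 0, 0, 0, 0], [0, 0, 0, 0, 0, 0]],
], jaw=1, grip_force=30)

```text
clock: 3.55
tcp_pos: [0.4426, -0.2603, 0.2806]
orientation: [0.0, 0.676, 0.737, -0.0]
wrist_force: [0.1, -0.1, 0.1]
finger_gap: 0.0855
grip_force: 0.0
```

```bash
cat > look.py <<'E'
from h import *
import sys
n="wrist";c=cam(n);cv2.imwrite(f"pics/{sys.argv[1]}.png",viewer.read_camera(n)[:,:,::-1])
s=env.get_state();print(s["clock"],s["tcp_pos"],s["orientation"],s["finger_gap"])
J=models.silhouettes("jar_a",n);ign=np.zeros((480,640),bool)
for l,P in(("jar_a",JAR),("salt",SALT)):
    for d in (J if l=="jar_a" else models.silhouettes("salt",n)):
        q=unproj(c,d["location"],.09);z0=.05 if q[1]>-.05 else .005
        print(l,round(d["score"],2),d["location"],*fit(c,rev(P,z0),unproj(c,d["location"],z0+.08),d["region"]))
D=models.silhouettes("dropper",n)
for d in D: print("drop",round(d["score"],2),d["location"],*fit(c,rev(DROP,.05),unproj(c,d["location"],.1),d["region"]))
for d in J+D: ign|=d["region"]
ign=cv2.dilate(ign.astype(np.uint8),np.ones((5,5)))>0
for k in models.silhouettes("rack",n)[:1]: print("rack",*fit(c,boxes(RACK),[.503,.137,.085],k["region"],ign))
E
python3 look.py w1
```

```text
3.6 [ 0.4421769  -0.26072377  0.2805278 ] [-1.33670711e-04  6.76495755e-01  7.36446488e-01 -2.13833503e-04] 0.08524889838396121
jar_a 0.92 [325.5, 214.9] [ 0.44221937 -0.26668813] 0.04866433143615723
jar_a 0.86 [334.3, 130.5] [ 0.44305417 -0.18698273] 0.02222156524658203
salt 0.77 [332.4, 270.7] [ 0.45825262 -0.33181887] 0.2249409556388855
rack [0.503 0.137 0.085] 1.0
```

View pics/w1.png

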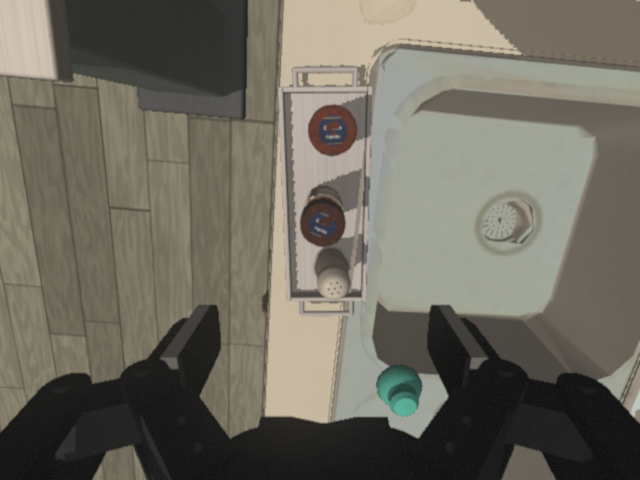

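```bash
python3 - <<'E'
from h import *
c=cam("wrist")
for uv,z in(((333,130),.11),((323,223),.11),((333.5,287),.092)): print(unproj(c,uv,z))
c=cam("top");print(unproj(c,(120+687/2,120+303/2),.092))
d=models.silhouettes("salt","wrist")[0]["region"];ys,xs=np.where(d);print(xs.min(),xs.max(),ys.min(),ys.max(),d.sum())
c=cam("wrist");S=np.vstack(rev(SALT,.005)([.458,-.338]));p=proj(c,S);print(p.min(0),p.max(0))
E
```

```text
[ 0.44343155 -0.18712682]
[ 0.44177704 -0.26539395]
[ 0.45779223 -0.3339867 ]
[ 0.46053733 -0.3285603 ]
313 350 246 299 1661
[311.43971917 242.50507011] [354.07318884 305.29623382]
```

Call:
drive_tool([
  [[0.304, 0.028, 0.348, 0, 0, 0], [0.304, 0.028, 0.348, 0, 0, 0], [0, 0, 0.348, 0, 0, 0], [0, 0, 0.348, 0, 0, 0], [0, 0, 0.348, 0, 0, 0], [0, 0, 0, 0, 0, 0], [0, 0, 0, 0, 0, 0]],
])

```text
clock: 4.72
tcp_pos: [0.4437, -0.1878, 0.0731]
orientation: [0.001, 0.677, 0.736, 0.0]
wrist_force: [-0.3, -0.4, 0.2]
finger_gap: 0.0857
grip_force: 0.0
```

Call:
drive_tool([
  [[0, 0, 0, 0, 0, 0], [0, 0, 0, 0, 0, 0], [0, 0, 0, 0, 0, 0], [0, 0, 0, 0, 0, 0], [0, 0, 0, 0, 0, 0], [0, 0, 0, 0, 0, 0]],
], jaw=-1)

```text
clock: 5.48
tcp_pos: [0.4437, -0.1875, 0.073]
orientation: [0.001, 0.676, 0.737, 0.0]
wrist_force: [-1.2, -0.1, 5.4]
finger_gap: 0.0404
grip_force: 29.6
```

Call:
drive_tool([
  [[0, 0, -0.2, 0, 0, 0], [0, 0, -0.35, 0, 0, 0], [0, 0, -0.35, 0, 0, 0], [0, 0, -0.35, 0, 0, 0], [0, 0, -0.35, 0, 0, 0], [0.348, 0.12, 0, 0, 0, 0], [0.348, 0.12, 0, 0, 0, 0], [0.348, 0.12, 0, 0, 0, 0], [0.348, 0.12, 0, 0, 0, 0], [0.348, 0.12, 0, 0, 0, 0], [0.348, 0.12, 0, 0, 0, 0], [0, 0, 0, 0, 0, 0], [0, 0, 0, 0, 0, 0]],
])

```text
clock: 7.1
tcp_pos: [0.5075, 0.0699, 0.2636]
orientation: [-0.0, 0.676, 0.737, -0.0]
wrist_force: [-0.3, -0.8, -0.5]
finger_gap: 0.04
grip_force: 30.7
```

```bash
python3 look.py w2; python3 - <<'E'
from h import *
n="top";c=cam(n);im=viewer.read_camera(n);cv2.imwrite("pics/top2.png",im[:,:,::-1]);J=models.silhouettes("jar_a",n)
for d in J: print(d["score"],d["location"])
E
```

```text
7.15 [0.50754015 0.06936977 0.2637166 ] [-5.69317152e-05  6.76488781e-01  7.36452849e-01 -3.57654558e-04] 0.04004237270027064
jar_a 0.62 [323.0, 339.1] [ 0.54915227 -0.10569147] 0.8248608112335205
drop 0.87 [323.0, 8.8] [0.49189937 0.24457329] 0.02416396141052246
drop 0.59 [464.7, 7.3] [0.60829143 0.25560673] 0.03883826732635498
rack [0.49905295 0.13024346 0.09184467] 0.09321802854537964
0.92 [433.9, 281.6]
0.62 [304.2, 245.4]
```

View pics/w2.png

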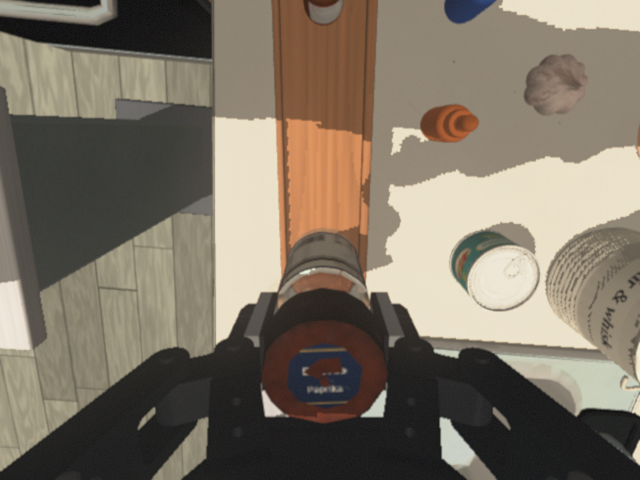

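```bash
python3 - <<'E'
from h import *
n="wrist";c=cam(n);viewer.read_camera(n);k=models.silhouettes("rack",n)[0]["region"]
ign=np.zeros((480,640),bool);ign[225:]=1;ign[:30]=1
for yy in (.1375,):
    p,f=fit(c,lambda p:boxes(RACK)([p[0],yy,p[1]*10]),[.502,.0085],k,ign,.003);print(p,f)
    x0,a=p[0],p[1]*10;print("line at jar_c y=.021:",x0-np.tan(a)*(.021-yy),"y=.07",x0-np.tan(a)*(.07-yy))
g=cv2.imread("pics/w2.png")
for r in(60,150,200): xs=np.where(k[r])[0];print(r,xs.min(),xs.max(),[unproj(c,(xs.min(),r),.06),unproj(c,(xs.max()+1,r),.074)])
J=models.silhouettes("jar_a","wrist");
print([ (d["location"],d["score"]) for d in J])
# held jar: lid centre approx
print(unproj(c,(323.5,372),.2636+.008-.075+.105))
E
```

```text
[0.49798047 0.00856445] 0.07990908622741699
line at jar_c y=.021: 0.5079825235839477 y=.07 0.5037756507353344
60 272 373 [array([0.45330433, 0.19550754]), array([0.53829243, 0.20036557])]
150 276 371 [array([0.45995778, 0.12134319]), array([0.54553001, 0.12933718])]
200 279 368 [array([0.46483352, 0.07529168]), array([0.54830954, 0.08502943])]
[([323.9, 340.3], 0.88)]
[0.5075374  0.07122684]
```

```bash
python3 - <<'E'
import cv2,numpy as np
g=cv2.imread("pics/w2.png")
for r in(30,90,180):
    s=g[r-2:r+3].mean(0).astype(int)
    print(r,[(i,*s[i]) for i in list(range(266,294,2))]);print([(i,*s[i]) for i in range(352,384,2)])
cv2.imwrite("pics/w2c.png",cv2.resize(g[20:260,260:390],None,fx=4.5,fy=2.4,interpolation=cv2.INTER_NEAREST))
E
```

```text
30 [(266, np.int64(115), np.int64(132), np.int64(142)), (268, np.int64(115), np.int64(132), np.int64(142)), (270, np.int64(116), np.int64(133), np.int64(143)), (272, np.int64(90), np.int64(105), np.int64(120)), (274, np.int64(57), np.int64(82), np.int64(120)), (276, np.int64(59), np.int64(85), np.int64(125)), (278, np.int64(54), np.int64(78), np.int64(113)), (280, np.int64(47), np.int64(66), np.int64(94)), (282, np.int64(57), np.int64(84), np.int64(123)), (284, np.int64(59), np.int64(86), np.int64(126)), (286, np.int64(58), np.int64(86), np.int64(126)), (288, np.int64(57), np.int64(84), np.int64(123)), (290, np.int64(57), np.int64(84), np.int64(123)), (292, np.int64(57), np.int64(85), np.int64(126))]
[(352, np.int64(57), np.int64(83), np.int64(123)), (354, np.int64(56), np.int64(83), np.int64(121)), (356, np.int64(56), np.int64(82), np.int64(120)), (358, np.int64(56), np.int64(82), np.int64(120)), (360, np.int64(57), np.int64(83), np.int64(122)), (362, np.int64(56), np.int64(84), np.int64(123)), (364, np.int64(55), np.int64(81), np.int64(118)), (366, np.int64(43), np.int64(60), np.in
[... 2783 characters left out ...]
), np.int64(136), np.int64(204)), (358, np.int64(94), np.int64(142), np.int64(215)), (360, np.int64(75), np.int64(112), np.int64(167)), (362, np.int64(83), np.int64(126), np.int64(189)), (364, np.int64(88), np.int64(134), np.int64(202)), (366, np.int64(64), np.int64(95), np.int64(139)), (368, np.int64(58), np.int64(85), np.int64(124)), (370, np.int64(94), np.int64(111), np.int64(128)), (372, np.int64(119), np.int64(136), np.int64(148)), (374, np.int64(118), np.int64(136), np.int64(148)), (376, np.int64(118), np.int64(135), np.int64(147)), (378, np.int64(118), np.int64(135), np.int64(147)), (380, np.int64(118), np.int64(135), np.int64(148)), (382, np.int64(119), np.int64(136), np.int64(148))]
```

View pics/w2c.png

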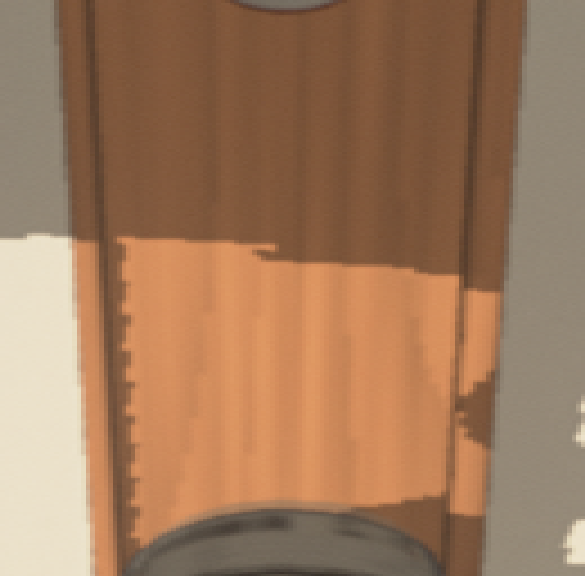

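```bash
python3 - <<'E'
from h import *
c=cam("wrist")
P=[]
for r,a,b in((30,281.5,366),(90,283,364.2),(180,285.8,360.3)):
    A_,B=unproj(c,(a,r),.05),unproj(c,(b,r),.05);m=(A_+B)/2;P.append(m);print(A_,B,np.linalg.norm(B-A_),m)
P=np.array(P);k=np.polyfit(P[:,1],P[:,0],1);print(k,np.polyval(k,[.021,.07,.12,.168]))
E
```

```text
[0.45891397 0.22133348] [0.53111535 0.22746634] 0.0724613769495162 [0.49501466 0.22439991]
[0.46259599 0.17384068] [0.5352189  0.17999911] 0.072883562914288 [0.49890744 0.17691989]
[0.4693413  0.09370183] [0.54099271 0.09976084] 0.07190712698808237 [0.50516701 0.09673133]
[-0.07936776  0.51287277] [0.51120605 0.50731703 0.50334864 0.49953899]
```

Call:
drive_tool([
  [[-0.016, 0, 0.15, 0, 0, 0], [0, 0, 0.3, 0, 0, 0], [0, 0, 0.3, 0, 0, 0], [0, 0, 0.25, 0, 0, 0], [0, 0, 0.14, 0, 0, 0], [0, 0, 0.04, 0, 0, 0], [0, 0, 0.01, 0, 0, 0], [0, 0, 0, 0, 0, 0], [0, 0, 0, 0, 0, 0]],
])

```text
clock: 8.72
tcp_pos: [0.5086, 0.068, 0.1219]
orientation: [0.001, 0.676, 0.737, 0.0]
wrist_force: [-0.5, 0.5, -1.6]
finger_gap: 0.0398
grip_force: 30.7
```

Call:
drive_tool([
  [[0, 0, 0.01, 0, 0, 0], [0, 0, 0.01, 0, 0, 0], [0, 0, 0.005, 0, 0, 0], [0, 0, 0, 0, 0, 0], [0, 0, 0, 0, 0, 0]],
])

```text
clock: 9.35
tcp_pos: [0.508, 0.068, 0.1181]
orientation: [-0.0, 0.676, 0.737, -0.0]
wrist_force: [-0.9, 0.1, 0.6]
finger_gap: 0.0399
grip_force: 30.8
```

Call:
drive_tool([
  [[0, 0, 0, 0, 0, 0], [0, 0, 0, 0, 0, 0], [0, 0, 0, 0, 0, 0], [0, 0, 0, 0, 0, 0], [0, 0, -0.25, 0, 0, 0], [0, 0, -0.4, 0, 0, 0], [0, 0, -0.45, 0, 0, 0], [-0.455, -0.131, 0, 0, 0, 0], [-0.455, -0.131, 0, 0, 0, 0], [-0.455, -0.131, 0, 0, 0, 0], [-0.455, -0.131, 0, 0, 0, 0], [-0.455, -0.131, 0, 0, 0, 0], [-0.455, -0.131, 0, 0, 0, 0], [0, 0, 0, 0, 0, 0], [0, 0, 0, 0, 0, 0]],
], jaw=1)

```text
clock: 11.22
tcp_pos: [0.4417, -0.2662, 0.2499]
orientation: [-0.0, 0.677, 0.736, 0.0]
wrist_force: [0.5, -0.5, 0.2]
finger_gap: 0.0856
grip_force: 0.0
```

```bash
cat > chk.py <<'E'
from h import *
for n in("top","scene"):
    im=viewer.read_camera(n);c=cam(n);cv2.imwrite(f"pics/{n}_{env.get_state()['clock']:.1f}.png",im[:,:,::-1])
    for l,P in(("jar_a",JAR),("salt",SALT)):
        for d in models.silhouettes(l,n):
            q=unproj(c,d["location"],.13);z0=.05 if q[1]>-.05 else .005
            print(n,l,round(d["score"],2),*fit(c,rev(P,z0),unproj(c,d["location"],z0+.08),d["region"]))
E
python3 chk.py; python3 look.py w3
```

```text
top jar_a 0.91 [0.51197222 0.02085229] 0.06617200374603271
top jar_a 0.83 [0.50722163 0.07055059] 0.06419360637664795
top jar_a 0.82 [ 0.44172903 -0.26477752] 0.14417386054992676
11.575 [ 0.44234057 -0.26545226  0.25026338] [ 1.54114322e-04  6.75643910e-01  7.37228108e-01 -1.42968113e-05] 0.08585773952496692
jar_a 0.59 [324.1, 220.3] [ 0.44195556 -0.26688518] 0.02837991714477539
salt 0.81 [332.3, 277.3] [ 0.45778522 -0.33121195] 0.23995530605316162
```

Call:
drive_tool([
  [[0, 0, 0.3, 0, 0, 0], [0, 0, 0.3, 0, 0, 0], [0, 0, 0.3, 0, 0, 0], [0, 0, 0.3, 0, 0, 0], [0, 0, 0.2, 0, 0, 0], [0, 0, 0.07, 0, 0, 0], [0, 0, 0, 0, 0, 0], [0, 0, 0, 0, 0, 0]],
])

```text
clock: 12.78
tcp_pos: [0.4427, -0.267, 0.0749]
orientation: [0.001, 0.676, 0.737, 0.0]
wrist_force: [0.8, 0.1, 0.2]
finger_gap: 0.0855
grip_force: 0.0
```

Call:
drive_tool([
  [[0, 0, 0, 0, 0, 0], [0, 0, 0, 0, 0, 0], [0, 0, 0, 0, 0, 0], [0, 0, 0, 0, 0, 0], [0, 0, 0, 0, 0, 0], [0, 0, -0.2, 0, 0, 0], [0, 0, -0.35, 0, 0, 0], [0, 0, -0.35, 0, 0, 0], [0, 0, -0.35, 0, 0, 0], [0, 0, -0.35, 0, 0, 0]],
], jaw=-1)

```text
clock: 14.02
tcp_pos: [0.4417, -0.2661, 0.2666]
orientation: [-0.0, 0.676, 0.737, 0.0]
wrist_force: [0.1, -0.8, -0.6]
finger_gap: 0.0403
grip_force: 30.5
```

Call:
drive_tool([
  [[0.393, 0.098, 0, 0, 0, 0], [0.393, 0.098, 0, 0, 0, 0], [0.393, 0.098, 0, 0, 0, 0], [0.393, 0.098, 0, 0, 0, 0], [0.393, 0.098, 0, 0, 0, 0], [0.393, 0.098, 0, 0, 0, 0], [0.393, 0.098, 0, 0, 0, 0], [0.393, 0.098, 0, 0, 0, 0], [0, 0, 0, 0, 0, 0], [0, 0, 0, 0, 0, 0], [0, 0, 0, 0, 0, 0]],
])

```text
clock: 15.4
tcp_pos: [0.5034, 0.1164, 0.2655]
orientation: [-0.0, 0.677, 0.736, -0.0]
wrist_force: [0.2, 0.2, -0.3]
finger_gap: 0.0402
grip_force: 30.6
```

Call:
drive_tool([
  [[0, 0, 0.15, 0, 0, 0], [0, 0, 0.3, 0, 0, 0], [0, 0, 0.3, 0, 0, 0], [0, 0, 0.25, 0, 0, 0], [0, 0, 0.14, 0, 0, 0], [0, 0, 0.04, 0, 0, 0], [0, 0, 0.01, 0, 0, 0], [0, 0, 0.01, 0, 0, 0], [0, 0, 0.01, 0, 0, 0], [0, 0, 0.004, 0, 0, 0], [0, 0, 0, 0, 0, 0], [0, 0, 0, 0, 0, 0]],
])

```text
clock: 16.9
tcp_pos: [0.5036, 0.1176, 0.12]
orientation: [0.0, 0.676, 0.737, -0.0]
wrist_force: [0.0, -0.4, -2.1]
finger_gap: 0.0403
grip_force: 30.6
```

Call:
drive_tool([
  [[0, 0, 0.005, 0, 0, 0], [0, 0, 0.004, 0, 0, 0], [0, 0, 0, 0, 0, 0], [0, 0, 0, 0, 0, 0]],
])

```text
clock: 17.4
tcp_pos: [0.5036, 0.1176, 0.1193]
orientation: [0.0, 0.676, 0.737, 0.0]
wrist_force: [-1.6, -0.9, 5.2]
finger_gap: 0.04
grip_force: 30.9
```

Call:
drive_tool([
  [[0, 0, 0, 0, 0, 0], [0, 0, 0, 0, 0, 0], [0, 0, 0, 0, 0, 0], [0, 0, 0, 0, 0, 0], [0, 0, -0.25, 0, 0, 0], [0, 0, -0.4, 0, 0, 0], [0, 0, -0.45, 0, 0, 0], [-0.411, -0.0774, 0, 0, 0, 0], [-0.411, -0.0774, 0, 0, 0, 0], [-0.411, -0.0774, 0, 0, 0, 0], [-0.411, -0.0774, 0, 0, 0, 0], [-0.411, -0.0774, 0, 0, 0, 0], [-0.411, -0.0774, 0, 0, 0, 0], [-0.411, -0.0774, 0, 0, 0, 0], [-0.411, -0.0774, 0, 0, 0, 0], [-0.411, -0.0774, 0, 0, 0, 0], [0, 0, 0, 0, 0, 0], [0, 0, 0, 0, 0, 0]],
], jaw=1)

```text
clock: 19.65
tcp_pos: [0.4578, -0.3316, 0.2506]
orientation: [-0.001, 0.677, 0.736, 0.0]
wrist_force: [0.3, -0.3, -0.9]
finger_gap: 0.0855
grip_force: 0.0
```

```bash
python3 chk.py; python3 look.py w4; ls pics; python3 - <<'E'
from h import *
viewer.read_camera("top");c=cam("top")
for d in models.silhouettes("dropper","top"):print(d["location"],fit(c,rev(DROP,.05),unproj(c,d["location"],.1),d["region"]))
E
```

```text
top jar_a 0.92 [0.51196249 0.02013069] 0.07926183938980103
top jar_a 0.89 [0.50377288 0.11974678] 0.05309486389160156
top jar_a 0.74 [0.50853425 0.07070005] 0.14063656330108643
top jar_a 0.61 [ 0.45467934 -0.3226847 ] 0.32575273513793945
top salt 0.9 [ 0.45722875 -0.32962957] 0.23590302467346191
20.0 [ 0.45838969 -0.33103674  0.25122293] [ 2.10903097e-04  6.75818915e-01  7.37067669e-01 -9.20174639e-06] 0.08553149485820334
salt 0.68 [320.5, 215.4] [ 0.45757268 -0.33271532] 0.2354978322982788
scene0.png
scene_11.4.png
scene_19.9.png
top0.png
top2.png
top_11.3.png
top_19.7.png
topc.png
w1.png
w2.png
w2c.png
w3.png
w4.png
[245.6, 209.8] (array([0.60463621, 0.15331082]), np.float64(0.10912787914276123))
[161.5, 252.2] (array([0.51217226, 0.33175477]), np.float64(0.2641509175300598))
[198.4, 207.9] (array([0.60889749, 0.2579271 ]), np.float64(0.1250767707824707))
```

View pics/w4.png

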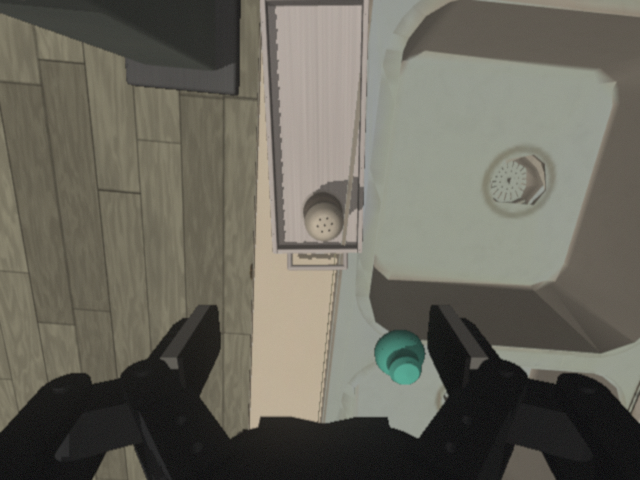

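Call:
drive_tool([
  [[-0.01, 0, 0.3, 0, 0, 0], [0, 0, 0.3, 0, 0, 0], [0, 0, 0.3, 0, 0, 0], [0, 0, 0.3, 0, 0, 0], [0, 0, 0.3, 0, 0, 0], [0, 0, 0.1, 0, 0, 0], [0, 0, 0.03, 0, 0, 0], [0, 0, 0, 0, 0, 0], [0, 0, 0, 0, 0, 0]],
])

```text
clock: 21.42
tcp_pos: [0.459, -0.3338, 0.0568]
orientation: [0.001, 0.676, 0.737, -0.0]
wrist_force: [0.1, 1.0, -0.9]
finger_gap: 0.0849
grip_force: 0.0
```

Call:
drive_tool([
  [[0, 0, 0, 0, 0, 0], [0, 0, 0, 0, 0, 0], [0, 0, 0, 0, 0, 0], [0, 0, 0, 0, 0, 0], [0, 0, 0, 0, 0, 0]],
], jaw=-1)

```text
clock: 22.05
tcp_pos: [0.4581, -0.3333, 0.0559]
orientation: [0.0, 0.676, 0.737, -0.0]
wrist_force: [-1.8, 0.1, 5.2]
finger_gap: 0.0367
grip_force: 29.9
```

Call:
drive_tool([
  [[0, 0, -0.2, 0, 0, 0], [0, 0, -0.35, 0, 0, 0], [0, 0, -0.35, 0, 0, 0], [0, 0, -0.35, 0, 0, 0], [0, 0, -0.35, 0, 0, 0], [0, 0, 0, 0, 0, 0], [0, 0, 0, 0, 0, 0]],
])

```text
clock: 22.92
tcp_pos: [0.458, -0.3327, 0.2462]
orientation: [-0.001, 0.676, 0.737, 0.0]
wrist_force: [-0.5, -0.6, -2.0]
finger_gap: 0.0367
grip_force: 30.3
```

```bash
python3 look.py w5
```

```text
22.975 [ 0.45761738 -0.33243389  0.24558237] [-1.39892145e-03  6.76286151e-01  7.36637687e-01  5.88352814e-05] 0.03687959874342925
salt 0.62 [324.8, 328.0] [ 0.48987263 -0.49580195] 0.7754930257797241
drop 0.17 [323.4, 326.9] [ 0.47613546 -0.45637897] 0.7899615168571472
```

View pics/w5.png

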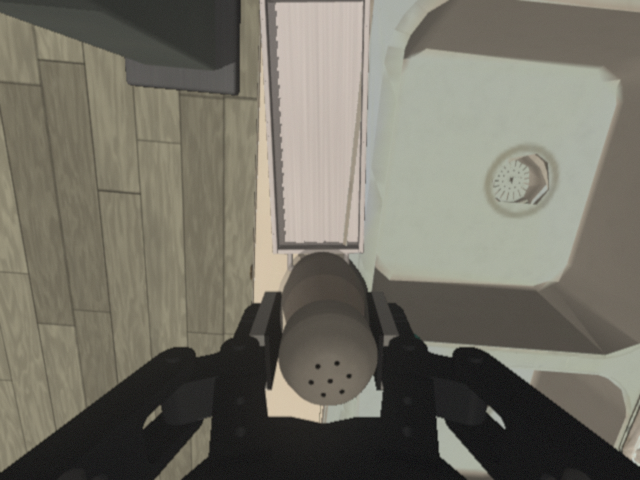

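```bash
python3 - <<'E'
from h import *
c=cam("wrist");s=env.get_state();t=s["tcp_pos"];b=t[2]-.0509
print(t,unproj(c,(330,380),b+.09))
viewer.read_camera("wrist");d=models.silhouettes("salt","wrist")[0];print(d["score"],d["region"].sum())
for z in(b,b+.01):
    x,f=fit(c,rev(SALT,z),[t[0],t[1]],d["region"]);print(z,x,f)
    p=proj(c,np.vstack(rev(SALT,z)(x)));print(p.min(0),p.max(0))
ys,xs=np.where(d["region"]);print(xs.min(),xs.max(),ys.min(),ys.max())
E
```

```text
[ 0.45771801 -0.33259495  0.2459012 ] [ 0.45966012 -0.33227477]
0.56 12723
0.19500120265148385 [ 0.45877896 -0.32993753] 0.22272247076034546
[266.86475472 228.16090572] [387.75594943 406.17630634]
0.20500120265148386 [ 0.45728496 -0.32089832] 0.33762645721435547
[258.75536768 215.83476769] [392.24625978 406.06784395]
278 376 246 405
```

Call:
drive_tool([
  [[0.4126, 0.0693, 0, 0, 0, 0], [0.4126, 0.0693, 0, 0, 0, 0], [0.4126, 0.0693, 0, 0, 0, 0], [0.4126, 0.0693, 0, 0, 0, 0], [0.4126, 0.0693, 0, 0, 0, 0], [0.4126, 0.0693, 0, 0, 0, 0], [0.4126, 0.0693, 0, 0, 0, 0], [0.4126, 0.0693, 0, 0, 0, 0], [0.4126, 0.0693, 0, 0, 0, 0], [0.4126, 0.0693, 0, 0, 0, 0], [0, 0, 0, 0, 0, 0], [0, 0, 0, 0, 0, 0], [0, 0, 0, 0, 0, 0]],
])

```text
clock: 24.9
tcp_pos: [0.4988, 0.1663, 0.2472]
orientation: [0.0, 0.677, 0.736, -0.0]
wrist_force: [-0.3, -0.3, -2.4]
finger_gap: 0.0368
grip_force: 30.3
```

```bash
python3 look.py w6; python3 - <<'E'
from h import *
c=cam("wrist")
print(unproj(c,(330,380),.285))
E
```

```text
24.95 [0.49887835 0.16618609 0.24727352] [ 4.00149981e-05  6.76975103e-01  7.36005898e-01 -1.64878925e-04] 0.036891996171728725
jar_a 0.65 [322.9, 413.2] [0.51035766 0.03257701] 0.8320704698562622
jar_a 0.41 [326.8, 244.3] [0.50013175 0.18551674] 0.9819896221160889
salt 0.86 [328.0, 329.5] [0.52193073 0.04000749] 0.69710373878479
drop 0.89 [323.7, 125.0] [0.49203175 0.24362832] 0.02824956178665161
drop 0.68 [473.8, 108.2] [0.59578392 0.26231822] 0.29722803831100464
drop 0.63 [365.6, 13.1] [0.51747785 0.33524025] 0.07876354455947876
rack [0.50011515 0.13502285 0.08130371] 0.44088369607925415
[0.50099361 0.16574943]
```

View pics/w6.png

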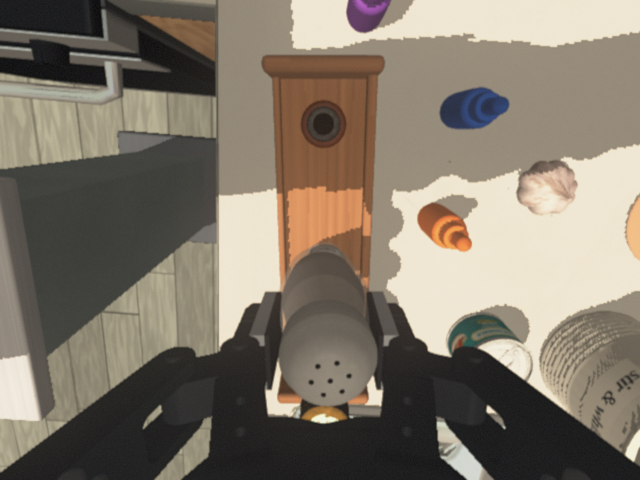

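Call:
drive_tool([
  [[0, 0, 0.15, 0, 0, 0], [0, 0, 0.3, 0, 0, 0], [0, 0, 0.3, 0, 0, 0], [0, 0, 0.25, 0, 0, 0], [0, 0, 0.14, 0, 0, 0], [0, 0, 0.04, 0, 0, 0], [0, 0, 0.01, 0, 0, 0], [0, 0, 0.01, 0, 0, 0], [0, 0, 0, 0, 0, 0], [0, 0, 0, 0, 0, 0]],
])

```text
clock: 26.4
tcp_pos: [0.4991, 0.1674, 0.1038]
orientation: [0.0, 0.676, 0.737, 0.0]
wrist_force: [-0.5, 0.5, -1.7]
finger_gap: 0.037
grip_force: 30.2
```

Call:
drive_tool([
  [[0, 0, 0.008, 0, 0, 0], [0, 0, 0.005, 0, 0, 0], [0, 0, 0, 0, 0, 0], [0, 0, 0, 0, 0, 0]],
])

```text
clock: 26.9
tcp_pos: [0.4988, 0.1673, 0.1017]
orientation: [0.0, 0.676, 0.737, -0.0]
wrist_force: [0.3, 0.6, -0.1]
finger_gap: 0.0367
grip_force: 30.3
```

Call:
drive_tool([
  [[0, 0, 0.006, 0, 0, 0], [0, 0, 0.003, 0, 0, 0], [0, 0, 0, 0, 0, 0], [0, 0, 0, 0, 0, 0]],
])

```text
clock: 27.4
tcp_pos: [0.499, 0.1674, 0.1009]
orientation: [0.0, 0.676, 0.737, 0.0]
wrist_force: [-0.4, -0.4, 2.1]
finger_gap: 0.037
grip_force: 30.8
```

Call:
drive_tool([
  [[0, 0, 0, 0, 0, 0], [0, 0, 0, 0, 0, 0], [0, 0, 0, 0, 0, 0], [0, 0, 0, 0, 0, 0], [0, 0, -0.25, 0, 0, 0], [0, 0, -0.4, 0, 0, 0], [0, 0, -0.4, 0, 0, 0], [0, 0, -0.3, 0, 0, 0], [-0.4, -0.08, 0, 0, 0, 0], [-0.4, -0.08, 0, 0, 0, 0], [-0.4, -0.08, 0, 0, 0, 0], [-0.4, -0.08, 0, 0, 0, 0], [-0.4, -0.08, 0, 0, 0, 0], [-0.4, -0.08, 0, 0, 0, 0], [-0.4, -0.08, 0, 0, 0, 0], [-0.4, -0.08, 0, 0, 0, 0], [0, 0, 0, 0, 0, 0], [0, 0, 0, 0, 0, 0]],
], jaw=1)

```text
clock: 29.65
tcp_pos: [0.4548, -0.2216, 0.2625]
orientation: [-0.0, 0.677, 0.736, 0.0]
wrist_force: [-0.1, 0.4, 0.5]
finger_gap: 0.0856
grip_force: 0.0
```

```bash
python3 chk.py; python3 - <<'E'
import cv2,glob,os
f=max(glob.glob("pics/top_*"),key=os.path.getmtime)
a=cv2.imread(f)[190:310,150:350];cv2.imwrite("pics/fin.png",cv2.resize(a,None,fx=4,fy=4,interpolation=2))
E
```

```text
top jar_a 0.78 [0.50823606 0.07112825] 0.059146761894226074
top jar_a 0.58 [0.50506128 0.11960944] 0.0829198956489563
top salt 0.64 [0.49756017 0.16466505] 0.21121788024902344
```

View pics/fin.png

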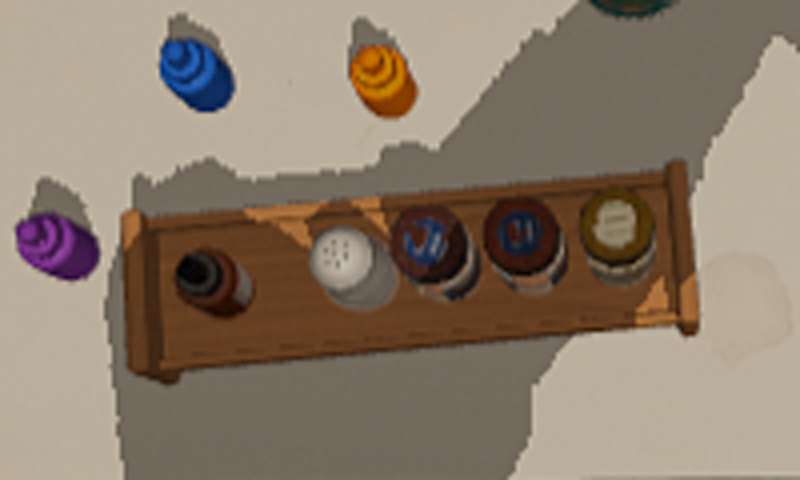

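```bash
python3 - <<'E'
from h import *
c=cam("top")
P=[unproj(c,(150+u/4,190+v/4),z) for u,v,z in((340,256,.137),(428,243,.155),(521,237,.155),(617,223,.155))]
print(np.round(P,4),np.linalg.norm(np.diff(P,axis=0),axis=1))
s=np.linalg.norm(P[0]-P[1]);print(s)
if .043<s<.056: print(order.hand_in())
E
```

```text
[[0.4972 0.1663]
 [0.5011 0.1178]
 [0.5039 0.0693]
 [0.5108 0.0192]] [0.04866777 0.04853918 0.05061191]
0.048667768360926476
the job is handed in; nothing more can be done
None
```

The two jars and then the salt shaker now stand on the shelf in a straight line from the jar already there, with gaps of about 6 to 9 mm by the camera, and the job was handed in at about 30 s; no verdict came back.

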